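Swing the trial-lens tray home behind its spring bolt

ROBOT

A 6-joint arm with a two-finger parallel gripper is mounted at the origin on the work surface. World frame = base frame: x ahead of the robot, y to its left, z up, the work surface at z = 0. Lengths are in m, angles in rad, forces in N, time in s.
With the tool pointing down it reaches from about 0.375 to 0.975 m from the base axis. Payload 3.8 kg.
Tool frame: the origin (TCP) lies at the very end of the fingers, on their centre line; the grasp point (between the pads) lies 19 mm behind it (bot.grip_point_offset is the distance from the TCP to the grasp point, in m); z points along the fingers, x is the direction in which the jaws open and shut, and the axes are right-handed (so a half turn about z gives the same grasp; the last joint's range is limited). The gripper opens to 85 mm and grips with 20 to 120 N. Pads are 22 mm wide; open, the fingers measure 114 mm over their backs; the gripper's body (76 mm by 85 mm) begins 54 mm behind the grasp point. The pads swing forward as they close: fully open they stand 13 mm farther back than shut.
Start: joints at [-1.324, 0.264, 1.604, -0, 1.274, -0.037], TCP at [0.189, -0.648, 0.231] pointing down, gripper open.
Joint ranges: [-2.63, 2.63], [-0.94, 2.18], [0.31, 2.57], [-1.31, 4.45], [0, 2.66], [-2.55, 2.55]. Speed limits (rad/s): [2.57, 2.57, 3.14, 3.14, 3.14, 3.14].

INTERFACE

Orientations are given as a rotation vector (axis times angle).
In Python, from workcell import bot, read_camera gives the robot as it stands.
- The arm moves only by the tool arm_command, never from a script. Its argument "rows" is a list of rows, each an object with "delta_rot": the turn, a rotation vector about the tool's x, y, z in rad, a list of three; "xyz": the shift along the tool's x, y, z in m, a list of three; "gripper": the finger opening in m, from 0 to 0.0854. A call has 1 to 12 rows; each row shifts and turns the commanded pose from where the row before left it, along the tool's axes as they then stand; what a row does not reach is not made up. A row lasts 1/10 s, in which the tool goes at most 50 mm and 8.59 degrees, less where a joint would pass 70% of its speed; a pose out of reach is approached as far as the arm can. A call is refused whole if a number of a shift passes 0.05 or a number of a turn 0.15, either way. A call with a gripper value outside its range is refused whole. The fingers move at their own pace and stop on an object; "force" is the grip in N (left out, the last holds). Time passes only in rows, so rows that do not move let the fingers close. It gives the time, the measured TCP pose, the force and the opening at its end, in the units of the state.
- bot.read_state(): the state, without advancing time (a new reading comes with each control period).
- read_camera(name): name is "scene" or "top" or "wrist"; returns a dict with "pixels" (480x640x3 uint8, red, green, blue), "range_z" (480x640 float32, m along the optical axis (not along the pixel's ray), 0 where there is no reading), "intrinsics" (3x3 intrinsics, pixels), "camera_from_world" (4x4, takes a point from world to camera coordinates). Camera axes: x right, y up, looking along -z (the intrinsics and any distortion apply to the point x, -y, -z); pixel columns grow to the right and rows downward; lengths in m; the calibration is good to about 2 mm. A picture is of the moment at which its call begins.
- bot.finish_job(): hands the job in, once; it reports no verdict.
The state is a dict: "time": time; "q": joint angles; "joint_vel": joint speeds; "joint_torque": joint torques, N m; "tool_pos": TCP position; "tcp_rot": TCP orientation; "wrist_force": force on the tool from outside, world axes, zero at the start; "torque": the same for the moment, N m; "width": opening from 0.0 (shut) to 1.0 (fully open).
Only numpy, scipy, OpenCV 4.12 (cv2) and the standard library are available. Lean on these libraries where they do the work, as an engineer would, in place of code of your own. Each camera call takes 0.05 s, during which the arm holds its last target.

TASK

Put the loose trial-lens tray back into its bay on the set's base board: with the tray still at an angle, slide the round-headed tongue at its one end fully into the socket, then swing the other end in towards the rail, against the rubber buffer, until the spring bolt has snapped out in front of the tray's lug and holds the tray by itself. The rail is adjustable and may be set a little differently each time, so go by feel: a firm push is enough, never more than about 20 N. Leave everything else where it is.

Things in the scene. Friction and masses are not known exactly. Their poses are not given: they have to be found in the camera images.
- base: fixed plywood base board of the lens set, 280 (x) x 440 (y) x 12 mm, origin under its centre, top face 12 mm above the table. Its frame: +x from the open front to the rail, +y from the socket to the bolt. The loose tray's bay is the open space before the rail; behind the rail is a fixed second lens tray (53 mm high)
- bay: the fittings on the board, as one; origin and axes as the board's: tongue socket, and a rail arm with buffer and bolt. The arm pivots about the socket's centre and is clamped somewhere within 0.06 rad either way of the board's y axis; nothing measures where, feel for it. Tray home (arm at 0): centre at x = 28, y = -16 mm, 2 mm off the rail; otherwise turned with the arm
- rail_mid (a point): a point on the board under the middle of the rail's face (arm at 0), on the board's top: board x = 55, y = -12 mm. Aluminium rail 36 mm high, y -128 to 104 mm, a hard stop. A 12 mm rubber buffer stands 6 mm out of it at y = 70 mm and yields about 1.5 N per mm (10 N to reach the rail). Steel bolt housing at x 2 to 46, y 111 to 152 mm, 30 mm high
- tray_mid (a point): centre of the loose grey lens tray, 17 mm above its underside: 220 (y) x 50 (x) x 34 mm, flat sides, 0.3 to 0.6 kg, lens tops 53 mm up. Grip it across the 50 mm or push it. +y: tongue end to lug end; +x: side for the rail. It starts flat on the board, turned 0.32 to 0.48 rad anticlockwise from the board's y axis, its lug end well away from the rail, the tongue 3 to 8 cm short of the socket
- tongue (a point): centre of the round head (20 mm diameter) of the aluminium tongue on the tray's -y end, 134 mm from the tray's centre, 14 mm above its underside; its neck is 14 mm wide
- socket (a point): where the head's centre lies when fully in the socket; board x = 29, y = -150 mm, 14 mm above the board, axes as the board's. Open towards +y: two aluminium cheeks 23 mm apart with flared lips (30 mm high, mouth 11 mm before this point), hard end wall 10 mm beyond it. The head enters with the tray at up to 0.5 rad from home and turns in it like a hinge
- lug (a point): middle of the flat front (-x) face of the aluminium lug on the tray's +y end, which the bolt holds: tray x = 10, y = 116 mm, 15 mm above its underside. The lug sticks out 12 mm and is 8 mm thick (x 10 to 18 mm)
- bolt (a joint): travel of the brass spring bolt into its steel housing beyond the tray's lug end, m: 0 out (3 N spring), 0.0105 in (6.5 N). Its 25 degree ramp meets the lug some 0.1 rad before home, goes in by 6 mm, and snaps out (under 1 mm) only when the lug has wholly passed, the tray 2 mm or less off the rail. The push for it is 5 to 15 N. Then the buffer sets the lug on the bolt's flat back
- specs_a: folded brown spectacles on the board, 18 x 136 x 41 mm, origin under the middle; leave alone
- carton_a: maroon eye-drop carton standing on the board in the back corner of the socket end, 42 x 42 x 90 mm, origin under its centre; leave alone
- carton_b: white eye-drop carton on the table, 42 x 42 x 90 mm; leave alone
- specs_b: folded black spectacles on the table, 18 x 136 x 41 mm; leave alone
- specs_c: folded dark blue spectacles on the table, 18 x 136 x 41 mm; leave alone
- pd_ruler: white ruler lying on the table, 35 x 170 x 4 mm; leave alone
- occluder: black cover paddle lying on the table, 54 mm disc on a handle, 200 mm long; leave alone

How it is judged:
On the way:
1. the tongue's head is fully in the socket (within 4 mm of its seat) while the tray still stands at an angle (over 0.12 rad from home) (horizontal distance between tongue and socket below 0.004 m and angle between the y axis of tray_mid and the y axis of base, either way round above 0.12 rad), for 0.2 s.
At the end, for the whole second after the job is handed in: tongue's head within 4 mm of its seat; tray flat on the board, within 0.08 rad of the board's y axis (as the rail is set); lug past the bolt, bolt sprung out (within 1.2 mm) before it, and the tray held tight between bolt and buffer (contact forces over 9 N in all) by itself (horizontal distance between tongue and socket below 0.004 m and angle between the y axis of tray_mid and the y axis of base, either way round below 0.08 rad and x of lug in the frame of base above 0.018 m and value of joint bolt below 0.0012 m and angle between tray_mid's own z axis and vertical below 0.03 rad and z of tray_mid in the frame of base below 0.032 m and contact force between tray and bay above 9 N); the robot touches nothing.
It fails at once if the tray is forced into the bay's fittings (rail, socket, buffer, bolt): contact forces on them of more than 30 N in all (contact force between tray and bay above 30 N).
It fails at once if something else is shifted by more than 25 mm (distance of any of specs_a, carton_a, carton_b, specs_b, specs_c, pd_ruler, occluder from where it was at the start of the episode above 0.025 m).
It also fails if it takes over 61 s, if anything falls off the work surface, if the arm or the gripper's body presses on something with over 40 N, if the wrist force passes 120 N, or if a joint passes its speed limit or range.

## Working session

There is one attempt and no reset: what is moved stays moved. The work goes in short steps, Python scripts to look and compute and a tool call to move; the robot and the scene stay as the last step left them, time stands still between calls to the robot, and variables do not carry over. Pictures are saved under pics/ and viewed, and the job is handed in when it is done.

Besides the shell and the picture viewer there is one more tool, called after "Request:" as name(argument=value, ...) on one line, values as JSON. arm_command: Moves the arm, as the interface text tells. Its arguments: {"type":"object","properties":{"rows":{"type":"array","items":{"type":"object","properties":{"delta_rot":{"type":"array","items":{"type":"number"}},"xyz":{"type":"array","items":{"type":"number"}},"gripper":{"type":"number"}}}},"force":{"type":"number"}},"required":["rows"]}

```bash
mkdir -p pics; ls
cat > h.py <<'E'
import numpy as np,cv2
from workcell import bot,read_camera
def shot(n,f):
    c=read_camera(n); cv2.imwrite('pics/'+f+'.png',cv2.cvtColor(c['pixels'],cv2.COLOR_RGB2BGR)); np.savez('pics/'+f+'.npz',**c); return c
def ray_z(c,u,v,z):
    K=c['intrinsics'];T=c['camera_from_world'];Ti=np.linalg.inv(T)
    d=np.array([(u-K[0,2])/K[0,0],-(v-K[1,2])/K[1,1],-1.]);d=Ti[:3,:3]@d;o=Ti[:3,3]
    return o+d*(z-o[2])/d[2]
def p3(c,u,v):
    K=c['intrinsics'];Ti=np.linalg.inv(c['camera_from_world']);r=c['range_z'][int(v),int(u)]
    return (Ti@np.array([(u-K[0,2])/K[0,0]*r,-(v-K[1,2])/K[1,1]*r,-r,1]))[:3]
def proj(c,p):
    q=c['camera_from_world']@np.append(p,1);K=c['intrinsics']
    return np.array([K[0,0]*q[0]/-q[2]+K[0,2],K[1,1]*-q[1]/-q[2]+K[1,2]])
E
python3 - <<'E'
from h import *
for n in ('top','scene'): c=shot(n,n+'0'); print(c['intrinsics'],np.linalg.inv(c['camera_from_world'])[:3,3])
print(bot.read_state())
E
```

```text
pics
[[622.89576374   0.         316.21314656]
 [  0.         622.89576374 243.50859004]
 [  0.           0.           1.        ]] [ 0.33058206 -0.01738337  1.43348127]
[[452.48230257   0.         327.22219071]
 [  0.         452.48230257 239.39252566]
 [  0.           0.           1.        ]] [ 0.9198788  -0.71531341  0.7254588 ]
{'time': 0.1, 'q': array([-1.32389931e+00,  2.64676158e-01,  1.60524643e+00,  1.66823436e-05,
        1.27370124e+00, -3.68842339e-02]), 'joint_vel': array([-0.00061372, -0.00134502, -0.00370034,  0.00085883, -0.00257061,
       -0.00062574]), 'joint_torque': array([-6.43632266e-04, -5.16709578e+01, -3.68588483e+01, -8.93168180e-05,
        6.27794201e-03, -3.37142205e-05]), 'tool_pos': array([ 0.18884312, -0.64735441,  0.23008278]), 'tcp_rot': array([-2.51222446e+00,  1.88420320e+00,  2.46333727e-03]), 'wrist_force': array([ 0.2591368 , -0.02910732,  0.85088926]), 'torque': array([-0.02372253, -0.05186118, -0.01915182]), 'width': 1.0013587795498096}
```

View pics/top0.png

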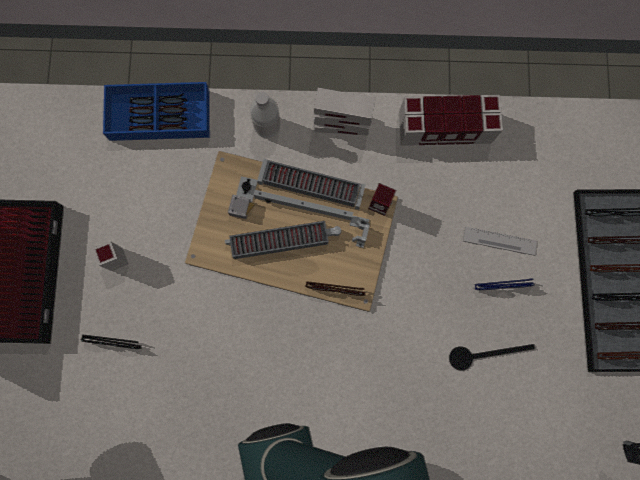

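View pics/scene0.png

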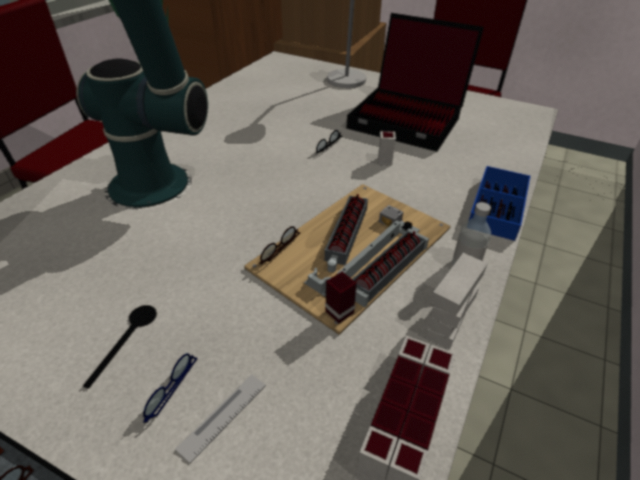

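Run:
```python
import cv2
i=cv2.imread('pics/top0.png')[140:320,175:410]
i=cv2.convertScaleAbs(i,alpha=1.5,beta=15)
cv2.imwrite('pics/crop0.png',cv2.resize(i,None,fx=3.33,fy=3.33,interpolation=cv2.INTER_CUBIC))
```

```text
(no output)
```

View pics/crop0.png

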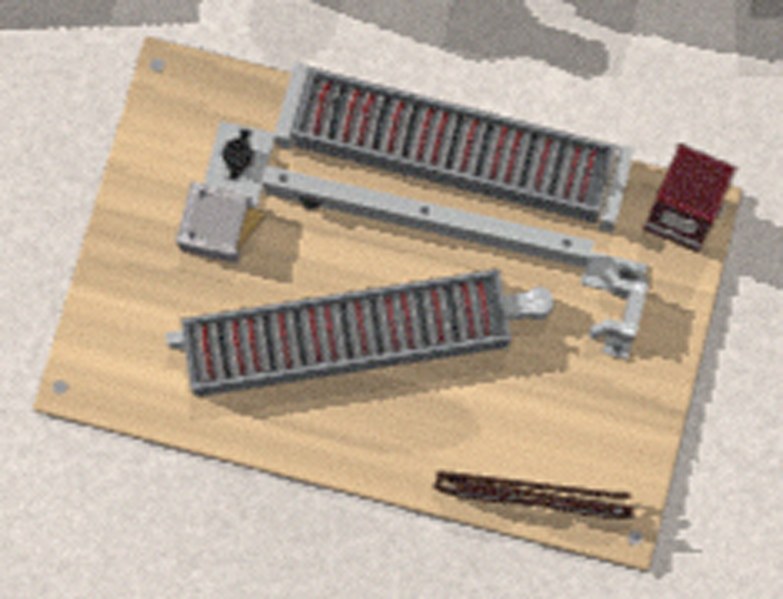

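Run:
```python
from h import *
c=dict(np.load('pics/top0.npz'))
f=lambda u,v,z: ray_z(c,175+(u+.5)/3.33-.5,140+(v+.5)/3.33-.5,z)
B=[f(147,38,.012),f(35,410,.012),f(655,570,.012),f(742,185,.012)]  # +x+y, -x+y, -x-y, +x-y
print(np.array(B))
o=np.mean(B,0); ex=(B[0]+B[3]-B[1]-B[2]);ey=B[0]+B[1]-B[2]-B[3]
print('o',o,'yaw',np.arctan2(ex[1],ex[0]),np.arctan2(-ey[0],ey[1]),np.linalg.norm(ex)/2,np.linalg.norm(ey)/2)
# tray top corners z .046 : tongue-rail, lug-rail, lug-front, tongue-front
T=[f(497,271,.046),f(185,322,.046),f(194,392,.046),f(508,345,.046)]
print(np.array(T)); t=np.mean(T,0); ey=T[1]+T[2]-T[0]-T[3]; print('tray',t,np.arctan2(-ey[0],ey[1]),np.linalg.norm(ey)/2,np.linalg.norm(T[0]-T[3]),np.linalg.norm(T[1]-T[2]))
print('tongue',f(537,301,.030),'sock cheek ends',f(630,270,.042),f(620,345,.042))
```

```text
[[ 0.79802469  0.21069363  0.012     ]
 [ 0.52827866  0.27399241  0.012     ]
 [ 0.42908996 -0.15548095  0.012     ]
 [ 0.70172174 -0.21444053  0.012     ]]
o [0.61427876 0.02869114 0.012     ] yaw -0.22170637182035058 -0.22488105709197762 0.2779931602218121 0.43834090860408415
[[ 0.627687   -0.04216907  0.046     ]
 [ 0.58654597  0.1690328   0.046     ]
 [ 0.53863439  0.16062056  0.046     ]
 [ 0.57652396 -0.05080404  0.046     ]]
tray [0.58234783 0.05917006 0.046     ] 0.18486362065743497 0.21497613983255506 0.05188659253951487 0.0486444769023487
tongue [ 0.610713   -0.07052628  0.03      ] sock cheek ends [ 0.63171107 -0.13347137  0.042     ] [ 0.57926701 -0.12725098  0.042     ]
```

Request:
arm_command(rows=[{"xyz":[0,-0.042,0],"delta_rot":[0,0,-0.073]},{"xyz":[0,-0.042,0],"delta_rot":[0,0,-0.073]},{"xyz":[0,-0.042,0],"delta_rot":[0,0,-0.073]},{"xyz":[0,-0.042,0],"delta_rot":[0,0,-0.073]},{"xyz":[0,-0.042,0],"delta_rot":[0,0,-0.073]},{"xyz":[0,-0.042,0],"delta_rot":[0,0,-0.073]},{"xyz":[0,-0.042,0],"delta_rot":[0,0,-0.073]},{"xyz":[0,-0.042,0],"delta_rot":[0,0,-0.073]},{"xyz":[0,-0.042,0],"delta_rot":[0,0,-0.073]},{"xyz":[0,-0.042,0],"delta_rot":[0,0,-0.073]}])

```text
invalid input
```

Request:
arm_command(rows=[{"xyz":[0,-0.042,0],"delta_rot":[0,0,-0.073]},{"xyz":[0,-0.042,0],"delta_rot":[0,0,-0.073]},{"xyz":[0,-0.042,0],"delta_rot":[0,0,-0.073]},{"xyz":[0,-0.042,0],"delta_rot":[0,0,-0.073]},{"xyz":[0,-0.042,0],"delta_rot":[0,0,-0.073]},{"xyz":[0,-0.042,0],"delta_rot":[0,0,-0.073]},{"xyz":[0,-0.042,0],"delta_rot":[0,0,-0.073]},{"xyz":[0,-0.042,0],"delta_rot":[0,0,-0.073]},{"xyz":[0,-0.042,0],"delta_rot":[0,0,-0.073]},{"xyz":[0,0,0],"delta_rot":[0,0,-0.073]},{"xyz":[0,0,0],"delta_rot":[0,0,0]}])

```text
invalid input
```

Run:
```python
from h import *
c=shot('wrist','w1'); print(c['intrinsics'],np.linalg.inv(c['camera_from_world']))
i=cv2.imread('pics/w1.png'); cv2.imwrite('pics/w1b.png',cv2.convertScaleAbs(i,alpha=1.6,beta=15))
s=bot.read_state();print(s['time'],s['tool_pos'],s['tcp_rot'],s['wrist_force'])
```

```text
[[376.21712605   0.         314.1111529 ]
 [  0.         376.21712605 237.70328099]
 [  0.           0.           1.        ]] [[ 0.28089243  0.90793956  0.31103891  0.26807279]
 [-0.95973628  0.26653771  0.08867872 -0.62434755]
 [-0.00238868 -0.32342451  0.94625096  0.37189831]
 [ 0.          0.          0.          1.        ]]
0.15 [ 0.18885333 -0.64743417  0.23021593] [-2.51235088e+00  1.88424967e+00  2.18566978e-03] [-0.37894834 -0.28582655 -0.41289034]
```

View pics/w1b.png

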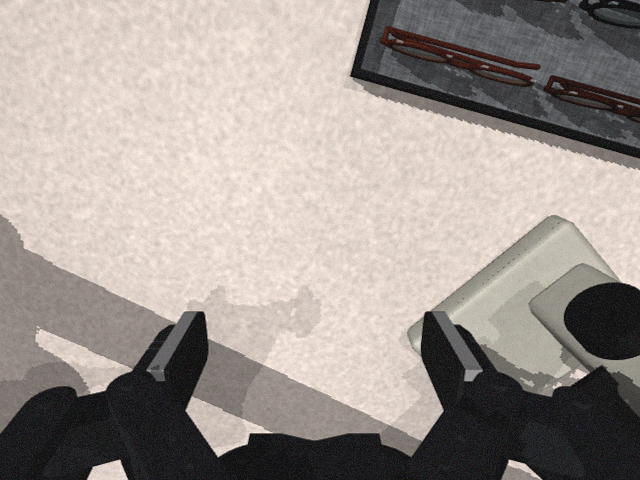

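Request:
arm_command(rows=[{"xyz":[0,-0.042,0],"delta_rot":[0,0,-0.073],"gripper":0.085},{"xyz":[0,-0.042,0],"delta_rot":[0,0,-0.073],"gripper":0.085},{"xyz":[0,-0.042,0],"delta_rot":[0,0,-0.073],"gripper":0.085},{"xyz":[0,-0.042,0],"delta_rot":[0,0,-0.073],"gripper":0.085},{"xyz":[0,-0.042,0],"delta_rot":[0,0,-0.073],"gripper":0.085},{"xyz":[0,-0.042,0],"delta_rot":[0,0,-0.073],"gripper":0.085},{"xyz":[0,-0.042,0],"delta_rot":[0,0,-0.073],"gripper":0.085},{"xyz":[0,-0.042,0],"delta_rot":[0,0,-0.073],"gripper":0.085},{"xyz":[0,-0.042,0],"delta_rot":[0,0,-0.073],"gripper":0.085},{"xyz":[0,-0.042,0],"delta_rot":[0,0,-0.073],"gripper":0.085}])

```text
time: 1.15
tool_pos: [0.5262, -0.4104, 0.2307]
tcp_rot: [-3.022, 0.859, 0.001]
wrist_force: [1.2, 0.1, -0.3]
width: 1.0
```

Request:
arm_command(rows=[{"xyz":[-0.002,-0.042,0],"delta_rot":[0,0,-0.074],"gripper":0.085},{"xyz":[-0.002,-0.042,0],"delta_rot":[0,0,-0.074],"gripper":0.085},{"xyz":[-0.002,-0.042,0],"delta_rot":[0,0,-0.074],"gripper":0.085},{"xyz":[-0.002,-0.042,0],"delta_rot":[0,0,-0.074],"gripper":0.085},{"xyz":[-0.002,-0.042,0],"delta_rot":[0,0,-0.074],"gripper":0.085},{"xyz":[-0.002,-0.042,0],"delta_rot":[0,0,-0.074],"gripper":0.085},{"xyz":[-0.002,-0.042,0],"delta_rot":[0,0,-0.074],"gripper":0.085},{"xyz":[-0.002,-0.042,0],"delta_rot":[0,0,-0.074],"gripper":0.085},{"xyz":[-0.002,-0.042,0],"delta_rot":[0,0,-0.074],"gripper":0.085},{"xyz":[-0.002,-0.042,0],"delta_rot":[0,0,-0.074],"gripper":0.085},{"xyz":[0,0,0],"delta_rot":[0,0,0],"gripper":0.085},{"xyz":[0,0,0],"delta_rot":[0,0,0],"gripper":0.085}])

```text
time: 2.35
tool_pos: [0.597, -0.0063, 0.231]
tcp_rot: [3.128, 0.29, -0.001]
wrist_force: [0.6, -0.4, 0.7]
width: 0.994
```

Run:
```python
from h import *
c=shot('wrist','w2'); 
i=cv2.imread('pics/w2.png'); cv2.imwrite('pics/w2b.png',cv2.resize(cv2.convertScaleAbs(i,alpha=1.6,beta=15),(800,600),interpolation=cv2.INTER_CUBIC))
s=bot.read_state();print(s['time'],s['tool_pos'],s['tcp_rot'],s['wrist_force'])
```

```text
2.4 [ 0.59725532 -0.00724379  0.23110776] [ 3.12785121e+00  2.87666420e-01 -4.08537885e-04] [ 0.52210054  0.10613854 -0.8700679 ]
```

View pics/w2b.png

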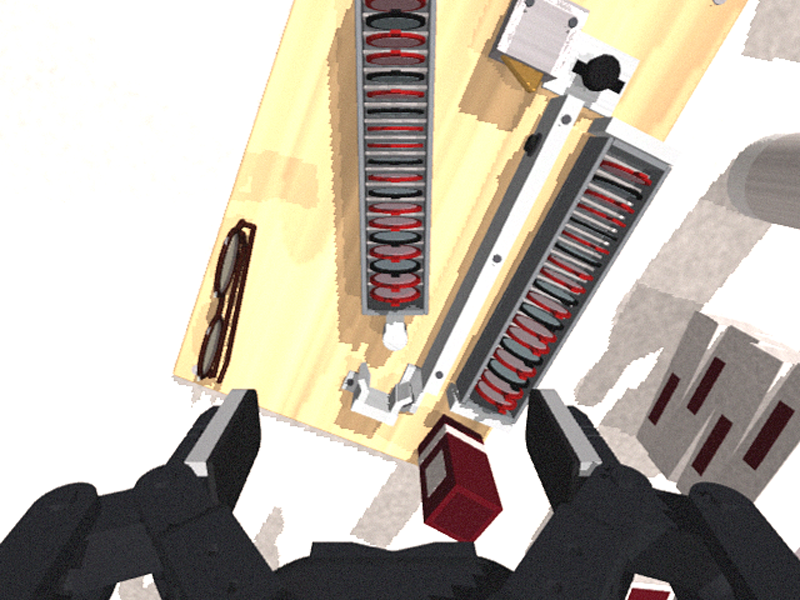

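Run:
```python
import cv2
i=cv2.imread('pics/w2.png')[230:350,250:400]
cv2.imwrite('pics/w2c.png',cv2.resize(i,None,fx=5,fy=5,interpolation=cv2.INTER_CUBIC))
```

```text
(no output)
```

View pics/w2c.png

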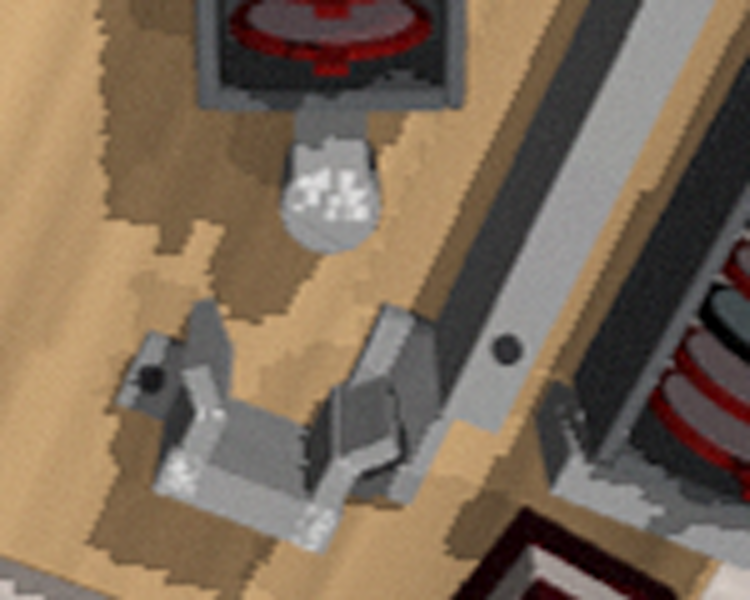

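```bash
cat >> h.py <<'E'
BO=np.array([.6143,.0287]);BY=-.2233
def R(a): return np.array([[np.cos(a),-np.sin(a)],[np.sin(a),np.cos(a)]])
def tob(p): return R(BY).T@(np.asarray(p)[:2]-BO)
def fromb(p): return BO+R(BY)@np.asarray(p)
E
python3 - <<'E'
from h import *
c=dict(np.load('pics/w2.npz'))
f=lambda u,v,z: ray_z(c,250+(u+.5)/5-.5,230+(v+.5)/5-.5,z)
for n,u,v,z in [('Lin corner',203,458,.042),('Rin corner',310,500,.042),('wall outer L',155,490,.042),('wall outer R',318,552,.042),('L flare start inner',222,412,.042),('R cheek flare start',338,458,.042),('head ctr',331,203,.030+.004),('Lfl end',195,302,.042),('R end',385,305,.042)]:
    p=f(u,v,z); print(n,p[:2].round(4),(tob(p)*1e3).round(1))
print('rng',[c['range_z'][int(230+v/5),int(250+u/5)] for u,v in((331,203),(240,520),(320,100))])
print('head z',p3(c,250+331/5,230+203/5),'wall z',p3(c,250+245/5,230+510/5),'board',p3(c,250+50/5,230+300/5))
# tray edges
g=lambda u,v,z: ray_z(c,u/1.25,v/1.25,z)
for n,u,v in [('tongueL',363,314),('tongueR',427,314),('L up',357,10),('R up',435,10)]:
    p=g(u,v,.046);print(n,p[:2].round(4))
E
```

```text
Lin corner [ 0.5943 -0.1271] [  15.  -156.3]
Rin corner [ 0.6172 -0.1326] [  38.6 -156.7]
wall outer L [ 0.586  -0.1362] [   8.9 -167. ]
wall outer R [ 0.6211 -0.1444] [  44.9 -167.3]
L flare start inner [ 0.5963 -0.116 ] [  14.5 -145.1]
R cheek flare start [ 0.621 -0.122] [  39.9 -145.5]
head ctr [ 0.6099 -0.0709] [ 17.7 -98.1]
Lfl end [ 0.587 -0.093] [   0.4 -124.7]
R end [ 0.6236 -0.0868] [  34.6 -110.6]
rng [np.float32(0.36704025), np.float32(0.38142353), np.float32(0.34988892)]
head z [ 0.61019012 -0.07047775  0.03580402] wall z [ 0.60518609 -0.1380303   0.04161191] board [ 0.55761356 -0.11445316  0.01106398]
tongueL [ 0.5821 -0.0512]
tongueR [ 0.6288 -0.0424]
L up [0.5459 0.1431]
R up [0.5925 0.1518]
```

Request:
arm_command(rows=[{"xyz":[0,-0.035,0.03],"delta_rot":[0,0,0],"gripper":0.085},{"xyz":[0.001,-0.034,0.03],"delta_rot":[0,0,0],"gripper":0.085},{"xyz":[0,0,0.04],"delta_rot":[0,0,0],"gripper":0.085},{"xyz":[0,0,0.04],"delta_rot":[0,0,0],"gripper":0.085},{"xyz":[0,0,0.03],"delta_rot":[0,0,0],"gripper":0.085},{"xyz":[0,0,0],"delta_rot":[0,0,0],"gripper":0.085},{"xyz":[0,0,0],"delta_rot":[0,0,0],"gripper":0.085}])

```text
time: 3.1
tool_pos: [0.5858, 0.0596, 0.0611]
tcp_rot: [3.129, 0.284, -0.002]
wrist_force: [-0.1, 0.3, 0.6]
width: 0.994
```

Run:
```python
from h import *
c=shot('wrist','w3'); 
i=cv2.imread('pics/w3.png'); cv2.imwrite('pics/w3b.png',i)
s=bot.read_state();print(s['time'],s['tool_pos'],s['tcp_rot'],s['wrist_force'])
```

```text
3.15 [0.58723038 0.05983943 0.06268523] [3.12848738e+00 2.84428275e-01 3.12477074e-03] [0.7084574  0.22849706 0.35479764]
```

View pics/w3b.png

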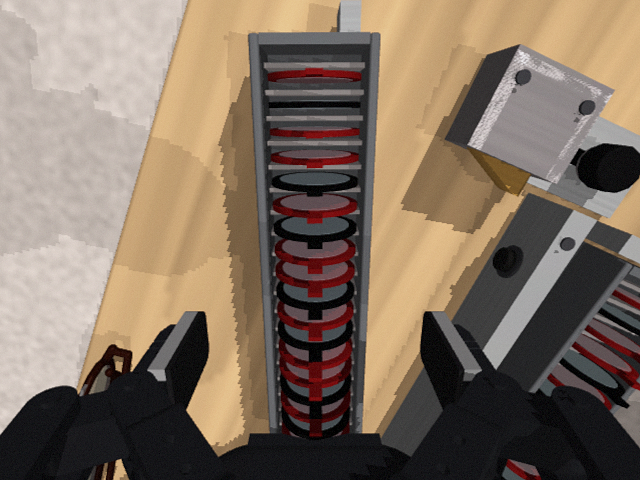

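Request:
arm_command(rows=[{"xyz":[0,0,0.03],"delta_rot":[0,0,0],"gripper":0.085},{"xyz":[0,0,0.014],"delta_rot":[0,0,0],"gripper":0.085},{"xyz":[0,0,0],"delta_rot":[0,0,0],"gripper":0.085},{"xyz":[0,0,0],"delta_rot":[0,0,0],"gripper":0.045},{"xyz":[0,0,0],"delta_rot":[0,0,0],"gripper":0.045},{"xyz":[0,0,0],"delta_rot":[0,0,0],"gripper":0.045},{"xyz":[0,0,0],"delta_rot":[0,0,0],"gripper":0.045},{"xyz":[0,0,0],"delta_rot":[0,0,0],"gripper":0.045}], force=40)

```text
time: 3.95
tool_pos: [0.587, 0.0609, 0.0189]
tcp_rot: [3.128, 0.287, 0.004]
wrist_force: [-1.5, -0.6, 6.1]
width: 0.579
```

Run:
```python
from h import *
c=shot('top','t4'); 
i=cv2.imread('pics/t4.png')[140:320,175:410]
cv2.imwrite('pics/t4b.png',cv2.resize(cv2.convertScaleAbs(i,alpha=1.5,beta=15),None,fx=3.33,fy=3.33,interpolation=cv2.INTER_CUBIC))
s=bot.read_state();print(s['time'],s['tool_pos'],s['tcp_rot'],s['wrist_force'],s['torque'],s['width'])
```

```text
4.0 [0.58694006 0.06091597 0.01892557] [3.12830128 0.28721444 0.00363858] [-0.55315784 -1.08899316  6.63677246] [-0.06360641  0.29513621  0.00462887] 0.575337519375807
```

View pics/t4b.png

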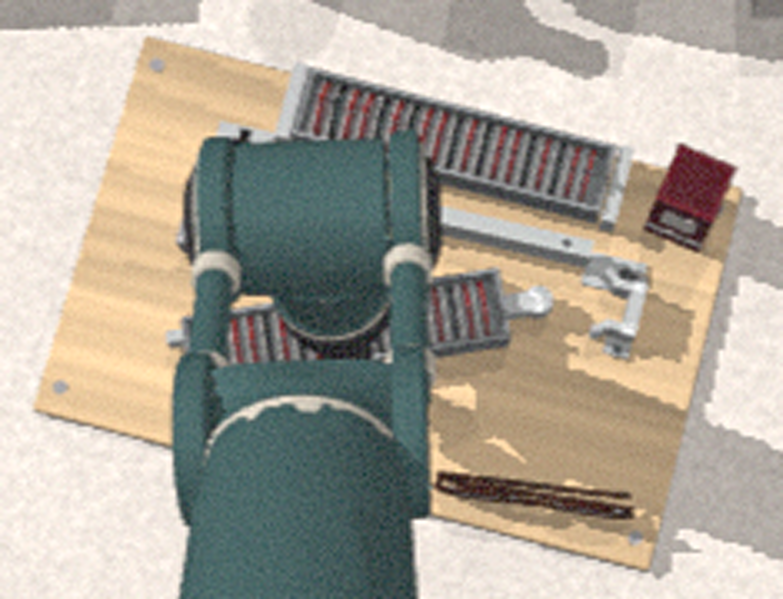

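Request:
arm_command(rows=[{"xyz":[-0.001,0.01,-0.0005],"delta_rot":[0,0,0],"gripper":0.045},{"xyz":[-0.001,0.01,0],"delta_rot":[0,0,0],"gripper":0.045},{"xyz":[-0.0006,0.0094,0],"delta_rot":[0,0,0],"gripper":0.045},{"xyz":[0,0,0],"delta_rot":[0,0,0],"gripper":0.045},{"xyz":[0,0,0],"delta_rot":[0,0,0],"gripper":0.045}])

```text
time: 4.5
tool_pos: [0.5898, 0.03, 0.0189]
tcp_rot: [3.127, 0.287, 0.004]
wrist_force: [0.3, -2.0, 6.3]
width: 0.574
```

Run:
```python
from h import *
c=shot('top','t5'); 
i=cv2.imread('pics/t5.png')[205:265,310:390]
cv2.imwrite('pics/t5b.png',cv2.resize(cv2.convertScaleAbs(i,alpha=1.2,beta=5),None,fx=10,fy=10,interpolation=cv2.INTER_CUBIC))
s=bot.read_state();print(s['time'],s['tool_pos'],s['tcp_rot'],s['wrist_force'],s['torque'],s['width'])
```

```text
4.55 [0.58982113 0.03003889 0.01893353] [3.12723965 0.28656989 0.00356348] [-0.96189412 -1.32745145  5.19164235] [-0.09948384  0.10318244 -0.02205222] 0.5728661393562561
```

View pics/t5b.png

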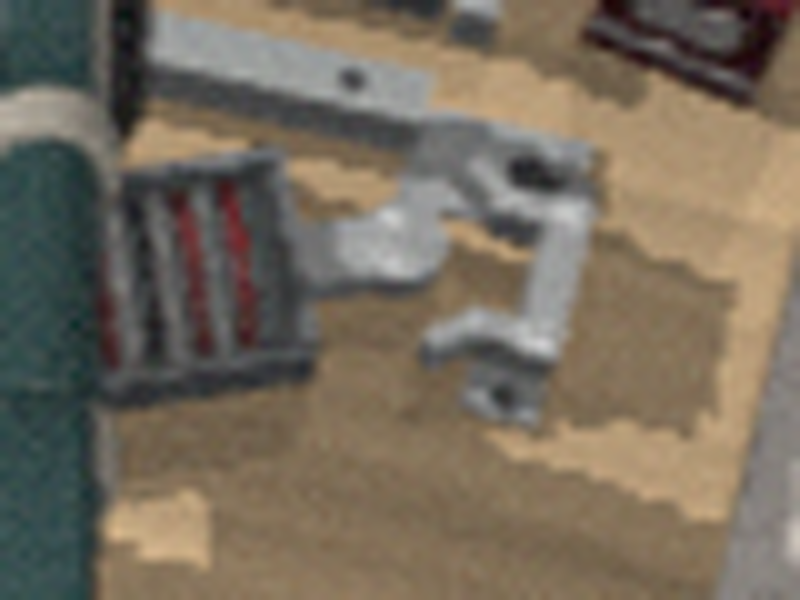

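Run:
```python
from h import *
c=dict(np.load('pics/t5.npz'))
f=lambda u,v,z: ray_z(c,310+(u+.5)/10-.5,205+(v+.5)/10-.5,z)
for n,u,v,z in [('up in',540,208,.042),('low in',528,328,.042),('outer up',592,160,.042),('outer lo',550,362,.042),('head far tip',447,252,.036),('head top',400,207,.036),('head bottom',405,285,.036),('lowlip',425,340,.042),('uplip',420,185,.042)]:
    p=f(u,v,z); print(n,p[:2].round(4),(tob(p)*1e3).round(1))
```

```text
up in [ 0.6209 -0.1329] [  42.3 -156.2]
low in [ 0.593  -0.1305] [  14.5 -160. ]
outer up [ 0.6324 -0.1447] [  56.1 -165.1]
outer lo [ 0.5853 -0.1356] [   8.1 -166.7]
head far tip [ 0.6113 -0.1123] [  28.3 -138.1]
head top [ 0.6215 -0.1013] [  35.9 -125.2]
head bottom [ 0.6034 -0.1028] [  18.5 -130.6]
lowlip [ 0.5896 -0.1071] [   6.  -137.9]
uplip [ 0.6255 -0.1055] [  40.7 -128.3]
```

Request:
arm_command(rows=[{"xyz":[-0.002,0.0046,-0.0005],"delta_rot":[0,0,0],"gripper":0.045},{"xyz":[-0.002,0.0046,0],"delta_rot":[0,0,0],"gripper":0.045},{"xyz":[0,0,0],"delta_rot":[0,0,0],"gripper":0.045}])

```text
time: 4.85
tool_pos: [0.587, 0.0208, 0.0189]
tcp_rot: [3.128, 0.286, 0.003]
wrist_force: [0.2, 1.5, 4.7]
width: 0.578
```

Request:
arm_command(rows=[{"xyz":[-0.0012,0.0028,-0.0005],"delta_rot":[0,0,0],"gripper":0.045},{"xyz":[0,0,0],"delta_rot":[0,0,0],"gripper":0.045}])

```text
time: 5.05
tool_pos: [0.5859, 0.0179, 0.019]
tcp_rot: [3.128, 0.287, 0.001]
wrist_force: [0.5, 1.3, 4.2]
width: 0.578
```

Request:
arm_command(rows=[{"xyz":[-0.0008,0.0018,0],"delta_rot":[0,0,0],"gripper":0.045},{"xyz":[0,0,0],"delta_rot":[0,0,0],"gripper":0.045}])

```text
time: 5.25
tool_pos: [0.5854, 0.0165, 0.019]
tcp_rot: [3.128, 0.287, 0.001]
wrist_force: [0.6, 1.7, 4.0]
width: 0.58
```

Request:
arm_command(rows=[{"xyz":[-0.0008,0.0018,0],"delta_rot":[0,0,0],"gripper":0.045},{"xyz":[0,0,0],"delta_rot":[0,0,0],"gripper":0.045}])

```text
time: 5.45
tool_pos: [0.5849, 0.0149, 0.019]
tcp_rot: [3.128, 0.287, 0.001]
wrist_force: [1.0, 3.0, 5.2]
width: 0.577
```

Request:
arm_command(rows=[{"xyz":[-0.0006,0.0014,0],"delta_rot":[0,0,0],"gripper":0.045},{"xyz":[0,0,0],"delta_rot":[0,0,0],"gripper":0.045}])

```text
time: 5.65
tool_pos: [0.5845, 0.0134, 0.019]
tcp_rot: [-3.128, -0.287, -0.001]
wrist_force: [0.6, 4.4, 4.7]
width: 0.577
```

Run:
```python
from h import *
c=shot('top','t6'); 
i=cv2.imread('pics/t6.png')[205:265,310:390]
cv2.imwrite('pics/t6b.png',cv2.resize(cv2.convertScaleAbs(i,alpha=1.2,beta=5),None,fx=10,fy=10,interpolation=cv2.INTER_CUBIC))
s=bot.read_state();print(s['time'],s['tool_pos'],s['tcp_rot'],s['wrist_force'],s['torque'],s['width'])
```

```text
5.7 [0.58450437 0.01341645 0.01896753] [-3.12840015e+00 -2.87091757e-01 -4.83138130e-04] [1.05780877 3.9470694  4.9713224 ] [ 0.61920746 -0.43827632  0.1871108 ] 0.5760196888736303
```

View pics/t6b.png

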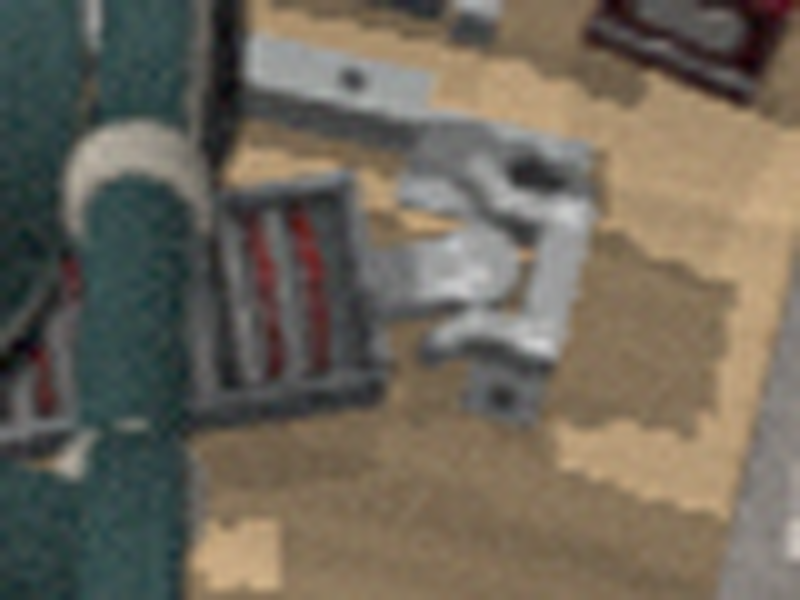

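Request:
arm_command(rows=[{"xyz":[-0.0006,0.0014,0],"delta_rot":[0,0,0],"gripper":0.045},{"xyz":[0,0,0],"delta_rot":[0,0,0],"gripper":0.045}])

```text
time: 5.9
tool_pos: [0.5842, 0.0119, 0.0189]
tcp_rot: [-3.128, -0.287, -0.0]
wrist_force: [0.3, 3.6, 4.7]
width: 0.577
```

Request:
arm_command(rows=[{"xyz":[-0.0004,0.0009,0],"delta_rot":[0,0,0],"gripper":0.045},{"xyz":[0,0,0],"delta_rot":[0,0,0],"gripper":0.045}])

```text
time: 6.1
tool_pos: [0.5839, 0.011, 0.019]
tcp_rot: [-3.128, -0.287, -0.0]
wrist_force: [0.4, 3.6, 5.4]
width: 0.578
```

Request:
arm_command(rows=[{"xyz":[-0.0004,0.0009,0],"delta_rot":[0,0,0],"gripper":0.045},{"xyz":[0,0,0],"delta_rot":[0,0,0],"gripper":0.045}])

```text
time: 6.3
tool_pos: [0.5838, 0.0106, 0.019]
tcp_rot: [-3.128, -0.287, -0.001]
wrist_force: [1.9, 6.0, 4.4]
width: 0.581
```

Request:
arm_command(rows=[{"xyz":[-0.0004,0.0009,0],"delta_rot":[0,0,0],"gripper":0.045},{"xyz":[0,0,0],"delta_rot":[0,0,0],"gripper":0.045}])

```text
time: 6.5
tool_pos: [0.5838, 0.0105, 0.0189]
tcp_rot: [-3.126, -0.287, -0.002]
wrist_force: [1.7, 10.0, 3.3]
width: 0.576
```

Request:
arm_command(rows=[{"xyz":[0.0003,-0.0008,0],"delta_rot":[0,0,0],"gripper":0.045},{"xyz":[0,0,0],"delta_rot":[0,0,0],"gripper":0.062},{"xyz":[0,0,0],"delta_rot":[0,0,0],"gripper":0.062},{"xyz":[0,0,0],"delta_rot":[0,0,0],"gripper":0.062},{"xyz":[0,0,-0.02],"delta_rot":[0,0,0],"gripper":0.062},{"xyz":[0,0,-0.045],"delta_rot":[0,0,0],"gripper":0.062},{"xyz":[-0.015,-0.03,-0.015],"delta_rot":[0,0,0],"gripper":0.062},{"xyz":[-0.015,-0.03,0],"delta_rot":[0,0,0],"gripper":0.062},{"xyz":[-0.013,-0.015,0],"delta_rot":[0,0,0],"gripper":0.062},{"xyz":[0,0,0],"delta_rot":[0,0,0],"gripper":0.0}])

```text
time: 7.5
tool_pos: [0.5244, 0.0765, 0.0975]
tcp_rot: [3.128, 0.291, -0.006]
wrist_force: [0.1, -0.4, -0.5]
width: 0.568
```

Request:
arm_command(rows=[{"xyz":[0,0,0],"delta_rot":[0,0,-0.14],"gripper":0.0},{"xyz":[0,0,0],"delta_rot":[0,0,-0.14],"gripper":0.0},{"xyz":[0,0,0],"delta_rot":[0,0,-0.14],"gripper":0.0},{"xyz":[0,0,0],"delta_rot":[0,0,-0.14],"gripper":0.0},{"xyz":[0,0,0],"delta_rot":[0,0,-0.14],"gripper":0.0},{"xyz":[0,0,0],"delta_rot":[0,0,-0.14],"gripper":0.0},{"xyz":[0,0,0],"delta_rot":[0,0,-0.14],"gripper":0.0},{"xyz":[0,0,0],"delta_rot":[0,0,-0.14],"gripper":0.0},{"xyz":[0,0,0],"delta_rot":[0,0,-0.14],"gripper":0.0},{"xyz":[0,0,0],"delta_rot":[0,0,-0.14],"gripper":0.0},{"xyz":[0,0,0],"delta_rot":[0,0,-0.14],"gripper":0.0},{"xyz":[0,0,0],"delta_rot":[0,0,-0.03],"gripper":0.0}])

```text
time: 8.7
tool_pos: [0.5274, 0.0747, 0.0978]
tcp_rot: [-2.008, -2.415, 0.003]
wrist_force: [-0.7, -0.2, 0.4]
width: -0.004
```

Run:
```python
from h import *
c=shot('top','t7'); 
i=cv2.imread('pics/t7.png')[140:320,175:410]
cv2.imwrite('pics/t7b.png',cv2.resize(cv2.convertScaleAbs(i,alpha=1.5,beta=15),None,fx=3.33,fy=3.33,interpolation=cv2.INTER_CUBIC))
c=shot('wrist','w7')
s=bot.read_state();print(s['time'],s['tool_pos'],s['tcp_rot'],s['wrist_force'],s['q'],s['width'])
```

```text
8.8 [0.5274447  0.07503605 0.09808594] [-2.01293532e+00 -2.41134993e+00  1.71183549e-03] [ 0.08972633 -1.61952603  0.47512533] [ 9.48329926e-02  1.20622475e-01  2.03617485e+00 -5.01278397e-04
  9.85915359e-01 -1.65530535e+00] -0.0011724868994000479
```

View pics/t7b.png

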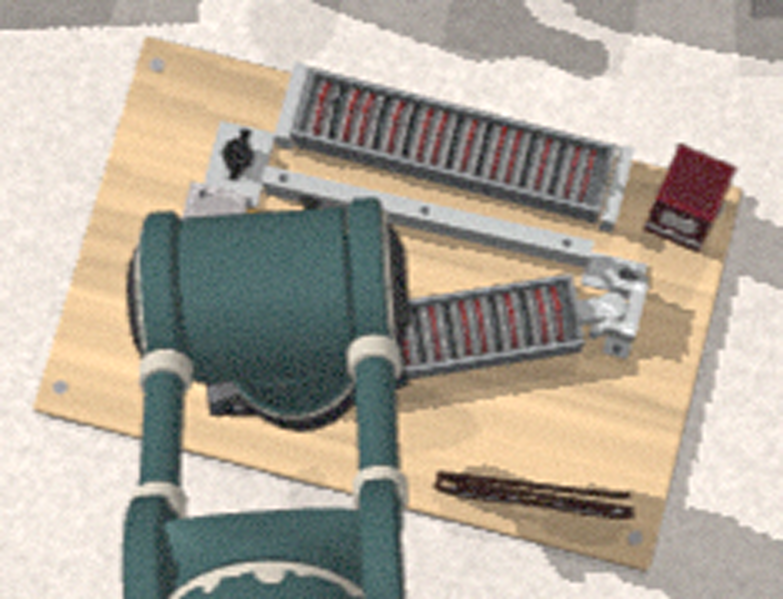

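View pics/w7.png

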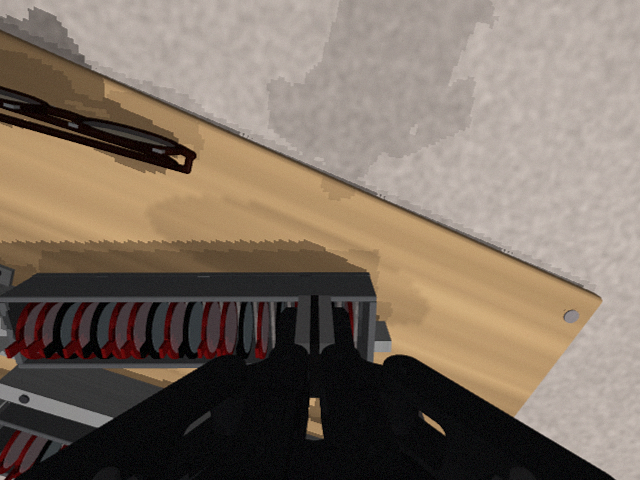

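Request:
arm_command(rows=[{"xyz":[0,0,0.03],"delta_rot":[0,0,0],"gripper":0.0},{"xyz":[0,0,0.03],"delta_rot":[0,0,0],"gripper":0.0},{"xyz":[0,0,0.016],"delta_rot":[0,0,0],"gripper":0.0},{"xyz":[0,0,0],"delta_rot":[0,0,0],"gripper":0.0}])

```text
time: 9.2
tool_pos: [0.5246, 0.0752, 0.0197]
tcp_rot: [-2.01, -2.409, 0.007]
wrist_force: [-0.6, -0.1, -0.4]
width: -0.001
```

Run:
```python
from h import *
c=shot('wrist','w8');c=shot('scene','s8')
i=cv2.imread('pics/s8.png')[170:340,230:470]
cv2.imwrite('pics/s8b.png',cv2.resize(cv2.convertScaleAbs(i,alpha=1.3,beta=10),None,fx=3.3,fy=3.3,interpolation=cv2.INTER_CUBIC))
```

```text
(no output)
```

View pics/w8.png

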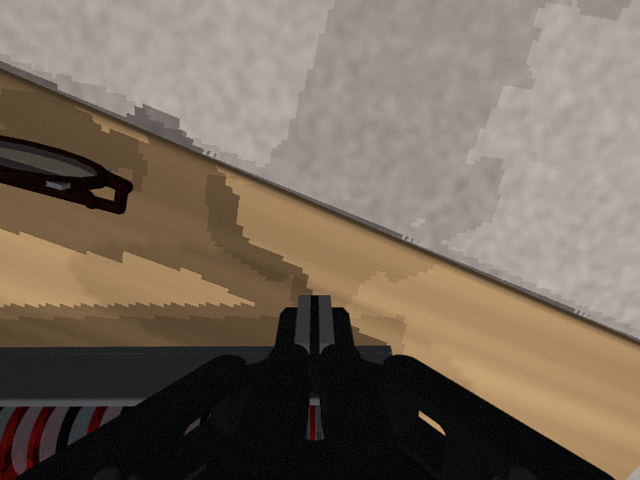

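View pics/s8b.png

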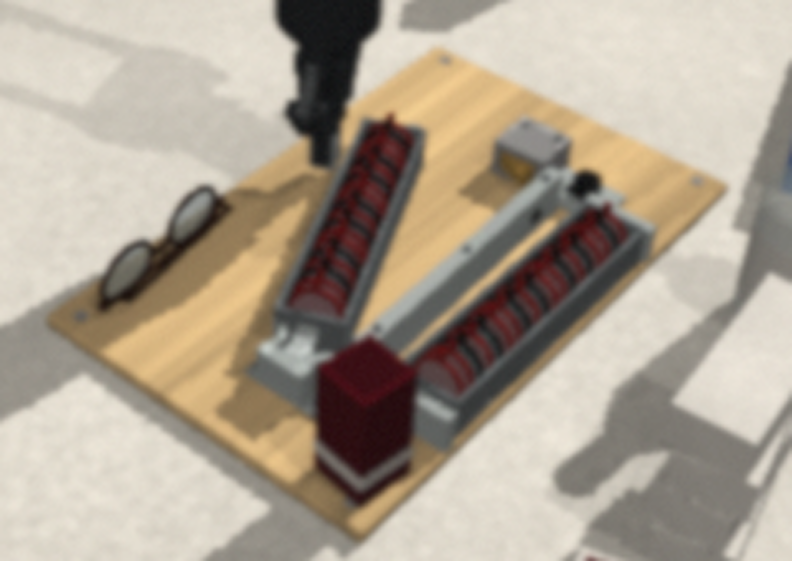

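Request:
arm_command(rows=[{"xyz":[0,0.004,0],"delta_rot":[0,0,0],"gripper":0.0},{"xyz":[0,0.003,0],"delta_rot":[0,0,0],"gripper":0.0},{"xyz":[0.0011,0.0062,0],"delta_rot":[0,0,0.03],"gripper":0.0},{"xyz":[0.0011,0.0062,0],"delta_rot":[0,0,0.03],"gripper":0.0},{"xyz":[0.0011,0.0062,0],"delta_rot":[0,0,0.03],"gripper":0.0},{"xyz":[0.0011,0.0062,0],"delta_rot":[0,0,0.03],"gripper":0.0},{"xyz":[0,0,0],"delta_rot":[0,0,0],"gripper":0.0}])

```text
time: 10.0
tool_pos: [0.5601, 0.0851, 0.024]
tcp_rot: [2.15, 2.288, 0.003]
wrist_force: [-0.6, -0.9, 0.3]
width: -0.0
```

Run:
```python
from h import *
c=shot('top','t9'); 
i=cv2.imread('pics/t9.png')[140:320,175:410]
cv2.imwrite('pics/t9b.png',cv2.resize(cv2.convertScaleAbs(i,alpha=1.5,beta=15),None,fx=3.33,fy=3.33,interpolation=cv2.INTER_CUBIC))
s=bot.read_state();print(s['time'],s['tool_pos'],s['tcp_rot'],s['wrist_force'])
```

```text
10.05 [0.55971505 0.08498735 0.02377783] [2.14959499 2.28899408 0.00272612] [-0.72200389  0.16180872  0.59916402]
```

View pics/t9b.png

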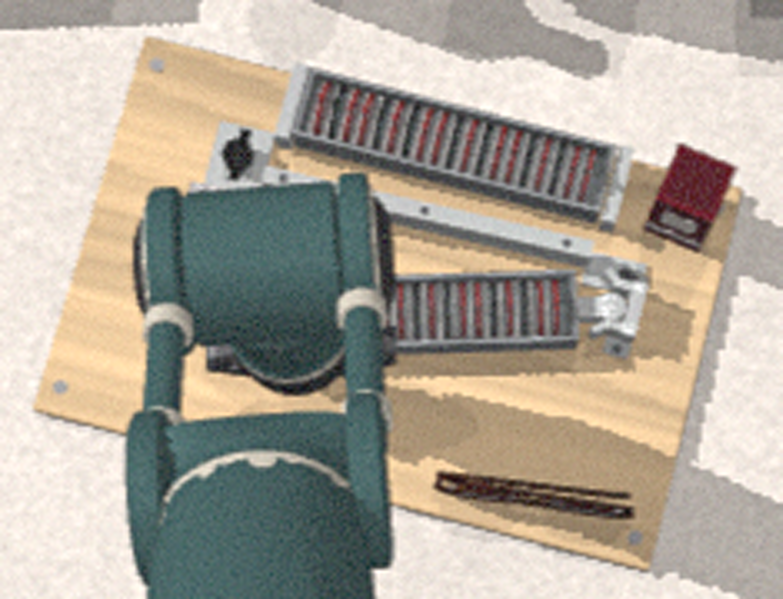

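Request:
arm_command(rows=[{"xyz":[0.0011,0.0062,0.001],"delta_rot":[0,0,0.03],"gripper":0.0},{"xyz":[0.0011,0.0062,0.001],"delta_rot":[0,0,0.03],"gripper":0.0},{"xyz":[0.0011,0.0062,0.001],"delta_rot":[0,0,0.03],"gripper":0.0},{"xyz":[0,0,0],"delta_rot":[0,0,0],"gripper":0.0},{"xyz":[0,0,0],"delta_rot":[0,0,0],"gripper":0.0}])

```text
time: 10.55
tool_pos: [0.5772, 0.0887, 0.0201]
tcp_rot: [2.251, 2.191, 0.001]
wrist_force: [-0.6, -0.1, -0.8]
width: 0.001
```

Request:
arm_command(rows=[{"xyz":[0.0004,0.0021,0],"delta_rot":[0,0,0.01],"gripper":0.0},{"xyz":[0.0004,0.0021,0],"delta_rot":[0,0,0.01],"gripper":0.0},{"xyz":[0,0,0],"delta_rot":[0,0,0],"gripper":0.0}])

```text
time: 10.85
tool_pos: [0.5811, 0.0893, 0.0198]
tcp_rot: [-2.274, -2.167, 0.0]
wrist_force: [-1.6, -0.1, 1.0]
width: -0.003
```

Request:
arm_command(rows=[{"xyz":[0.0004,0.0021,0],"delta_rot":[0,0,0.01],"gripper":0.0},{"xyz":[0.0004,0.0021,0],"delta_rot":[0,0,0.01],"gripper":0.0},{"xyz":[0,0,0],"delta_rot":[0,0,0],"gripper":0.0}])

```text
time: 11.15
tool_pos: [0.5858, 0.0899, 0.0197]
tcp_rot: [2.296, 2.144, 0.001]
wrist_force: [-0.6, -0.8, -0.1]
width: -0.001
```

Request:
arm_command(rows=[{"xyz":[0.0004,0.0021,0],"delta_rot":[0,0,0.01],"gripper":0.0},{"xyz":[0.0004,0.0021,0],"delta_rot":[0,0,0.01],"gripper":0.0},{"xyz":[0,0,0],"delta_rot":[0,0,0],"gripper":0.0}])

```text
time: 11.45
tool_pos: [0.5901, 0.0904, 0.0198]
tcp_rot: [2.317, 2.121, 0.001]
wrist_force: [-0.2, -0.1, -0.9]
width: 0.005
```

Request:
arm_command(rows=[{"xyz":[0.0004,0.0021,0],"delta_rot":[0,0,0.01],"gripper":0.0},{"xyz":[0,0,0],"delta_rot":[0,0,0],"gripper":0.0}])

```text
time: 11.65
tool_pos: [0.5921, 0.0907, 0.0198]
tcp_rot: [2.328, 2.11, 0.001]
wrist_force: [-0.5, -0.2, -0.5]
width: 0.0
```

Request:
arm_command(rows=[{"xyz":[0.0004,0.0021,0],"delta_rot":[0,0,0.01],"gripper":0.0},{"xyz":[0,0,0],"delta_rot":[0,0,0],"gripper":0.0}])

```text
time: 11.85
tool_pos: [0.5942, 0.0909, 0.0198]
tcp_rot: [2.338, 2.098, 0.001]
wrist_force: [-0.7, -0.2, 0.4]
width: 0.002
```

Request:
arm_command(rows=[{"xyz":[0.0004,0.0021,0],"delta_rot":[0,0,0.01],"gripper":0.0},{"xyz":[0,0,0],"delta_rot":[0,0,0],"gripper":0.0}])

```text
time: 12.05
tool_pos: [0.5958, 0.091, 0.0198]
tcp_rot: [-2.348, -2.086, 0.001]
wrist_force: [-3.0, 0.5, 1.7]
width: -0.001
```

Request:
arm_command(rows=[{"xyz":[0.0002,0.001,0],"delta_rot":[0,0,0.005],"gripper":0.0},{"xyz":[0.0002,0.001,0],"delta_rot":[0,0,0.005],"gripper":0.0},{"xyz":[0,0,0],"delta_rot":[0,0,0],"gripper":0.0}])

```text
time: 12.35
tool_pos: [0.5966, 0.091, 0.0197]
tcp_rot: [-2.358, -2.074, 0.004]
wrist_force: [-6.0, 0.1, 4.5]
width: -0.001
```

Request:
arm_command(rows=[{"xyz":[0.0002,0.001,0],"delta_rot":[0,0,0.005],"gripper":0.0},{"xyz":[0.0002,0.001,0],"delta_rot":[0,0,0.005],"gripper":0.0},{"xyz":[0,0,0],"delta_rot":[0,0,0],"gripper":0.0}])

```text
time: 12.65
tool_pos: [0.5984, 0.0912, 0.0196]
tcp_rot: [-2.368, -2.062, 0.004]
wrist_force: [-6.3, -0.3, 3.9]
width: -0.002
```

Request:
arm_command(rows=[{"xyz":[0.0002,0.001,0],"delta_rot":[0,0,0.005],"gripper":0.0},{"xyz":[0.0002,0.001,0],"delta_rot":[0,0,0.005],"gripper":0.0},{"xyz":[0,0,0],"delta_rot":[0,0,0],"gripper":0.0}])

```text
time: 12.95
tool_pos: [0.6002, 0.0912, 0.0196]
tcp_rot: [-2.378, -2.05, 0.005]
wrist_force: [-7.7, -0.1, 4.9]
width: 0.001
```

Request:
arm_command(rows=[{"xyz":[0.0002,0.001,0],"delta_rot":[0,0,0.005],"gripper":0.0},{"xyz":[0.0002,0.001,0],"delta_rot":[0,0,0.005],"gripper":0.0},{"xyz":[0,0,0],"delta_rot":[0,0,0],"gripper":0.0}])

```text
time: 13.25
tool_pos: [0.6021, 0.0913, 0.0196]
tcp_rot: [-2.388, -2.038, 0.006]
wrist_force: [-7.6, -1.7, 5.7]
width: -0.001
```

Request:
arm_command(rows=[{"xyz":[0.0002,0.001,0],"delta_rot":[0,0,0.005],"gripper":0.0},{"xyz":[0.0002,0.001,0],"delta_rot":[0,0,0.005],"gripper":0.0},{"xyz":[0,0,0],"delta_rot":[0,0,0],"gripper":0.0}])

```text
time: 13.55
tool_pos: [0.6039, 0.0914, 0.0196]
tcp_rot: [-2.398, -2.026, 0.006]
wrist_force: [-9.1, -1.0, 5.7]
width: -0.002
```

Run:
```python
from h import *
c=shot('top','t10');c=shot('scene','s10') 
i=cv2.imread('pics/t10.png')[140:320,175:410]
cv2.imwrite('pics/t10b.png',cv2.resize(cv2.convertScaleAbs(i,alpha=1.5,beta=15),None,fx=3.33,fy=3.33,interpolation=cv2.INTER_CUBIC))
i=cv2.imread('pics/s10.png')[170:340,230:470]
cv2.imwrite('pics/s10b.png',cv2.resize(cv2.convertScaleAbs(i,alpha=1.3,beta=10),None,fx=3.3,fy=3.3,interpolation=cv2.INTER_CUBIC))
```

```text
(no output)
```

View pics/t10b.png

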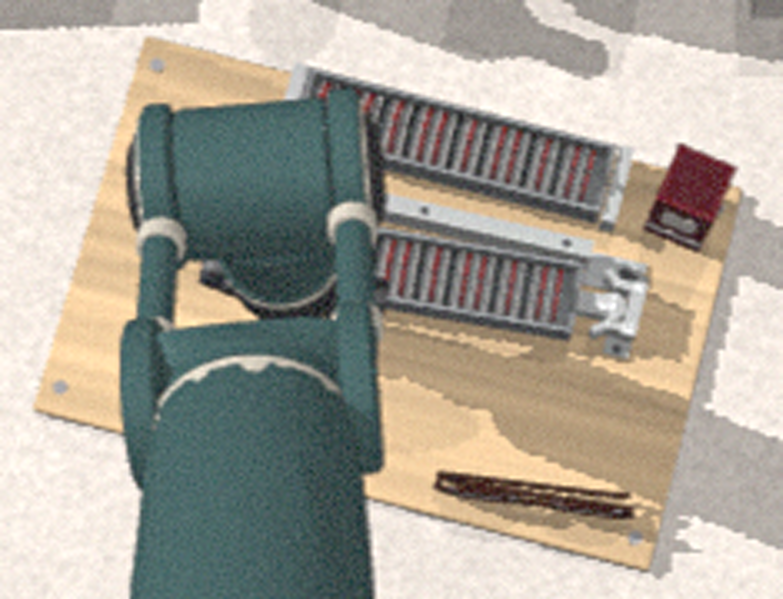

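View pics/s10b.png

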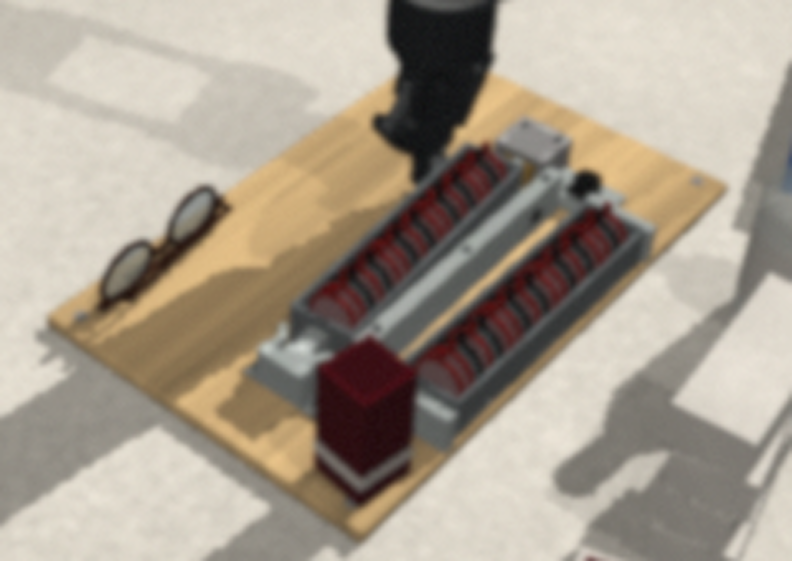

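Request:
arm_command(rows=[{"xyz":[0.0002,0.001,0],"delta_rot":[0,0,0.005],"gripper":0.0},{"xyz":[0.0002,0.001,0],"delta_rot":[0,0,0.005],"gripper":0.0},{"xyz":[0,0,0],"delta_rot":[0,0,0],"gripper":0.0}])

```text
time: 13.95
tool_pos: [0.6057, 0.0914, 0.0195]
tcp_rot: [-2.408, -2.013, 0.007]
wrist_force: [-7.9, -1.1, 6.1]
width: -0.001
```

Request:
arm_command(rows=[{"xyz":[0.0002,0.001,0],"delta_rot":[0,0,0.005],"gripper":0.0},{"xyz":[0,0,0],"delta_rot":[0,0,0],"gripper":0.0}])

```text
time: 14.15
tool_pos: [0.6075, 0.0914, 0.0195]
tcp_rot: [-2.414, -2.008, 0.005]
wrist_force: [-6.2, -0.1, 3.3]
width: -0.001
```

Request:
arm_command(rows=[{"xyz":[0.0002,0.001,0],"delta_rot":[0,0,0.005],"gripper":0.0},{"xyz":[0,0,0],"delta_rot":[0,0,0],"gripper":0.0}])

```text
time: 14.35
tool_pos: [0.6093, 0.0914, 0.0194]
tcp_rot: [-2.419, -2.003, 0.003]
wrist_force: [-3.6, -1.6, 1.6]
width: 0.001
```

Request:
arm_command(rows=[{"xyz":[0.0002,0.001,0],"delta_rot":[0,0,0.005],"gripper":0.0},{"xyz":[0,0,0],"delta_rot":[0,0,0],"gripper":0.0}])

```text
time: 14.55
tool_pos: [0.6112, 0.0915, 0.0195]
tcp_rot: [2.425, 1.997, -0.0]
wrist_force: [-2.2, -1.4, -0.6]
width: -0.002
```

Request:
arm_command(rows=[{"xyz":[0.0002,0.001,0],"delta_rot":[0,0,0.005],"gripper":0.0},{"xyz":[0,0,0],"delta_rot":[0,0,0],"gripper":0.0}])

```text
time: 14.75
tool_pos: [0.6122, 0.0916, 0.0195]
tcp_rot: [-2.43, -1.991, 0.001]
wrist_force: [-2.6, -2.1, -1.6]
width: 0.002
```

Request:
arm_command(rows=[{"xyz":[0.0002,0.001,0],"delta_rot":[0,0,0.005],"gripper":0.0},{"xyz":[0,0,0],"delta_rot":[0,0,0],"gripper":0.0}])

```text
time: 14.95
tool_pos: [0.6125, 0.0916, 0.0194]
tcp_rot: [-2.434, -1.984, 0.002]
wrist_force: [-3.4, -1.7, 0.3]
width: -0.002
```

Request:
arm_command(rows=[{"xyz":[0.0002,0.001,0],"delta_rot":[0,0,0.005],"gripper":0.0},{"xyz":[0,0,0],"delta_rot":[0,0,0],"gripper":0.0}])

```text
time: 15.15
tool_pos: [0.6131, 0.0917, 0.0195]
tcp_rot: [-2.439, -1.978, 0.004]
wrist_force: [-6.0, -1.7, 1.5]
width: 0.001
```

Request:
arm_command(rows=[{"xyz":[0.0002,0.001,0],"delta_rot":[0,0,0.004],"gripper":0.0},{"xyz":[0,0,0],"delta_rot":[0,0,0],"gripper":0.0}])

```text
time: 15.35
tool_pos: [0.6137, 0.0917, 0.0195]
tcp_rot: [-2.442, -1.973, 0.005]
wrist_force: [-7.6, -2.0, 3.2]
width: -0.002
```

Request:
arm_command(rows=[{"xyz":[0.0002,0.001,0],"delta_rot":[0,0,0.004],"gripper":0.0},{"xyz":[0,0,0],"delta_rot":[0,0,0],"gripper":0.0}])

```text
time: 15.55
tool_pos: [0.6142, 0.0918, 0.0195]
tcp_rot: [-2.446, -1.967, 0.006]
wrist_force: [-9.3, -1.0, 3.9]
width: -0.003
```

Run:
```python
from h import *
c=shot('scene','s11');i=cv2.imread('pics/s11.png')[190:260,350:450]
cv2.imwrite('pics/s11b.png',cv2.resize(cv2.convertScaleAbs(i,alpha=1.3,beta=10),None,fx=8,fy=8,interpolation=cv2.INTER_CUBIC))
s=bot.read_state();print(s['time'],s['tool_pos'],s['wrist_force'])
```

```text
15.6 [0.61420263 0.09173926 0.01944589] [-8.68006024 -1.56935376  4.29013126]
```

View pics/s11b.png

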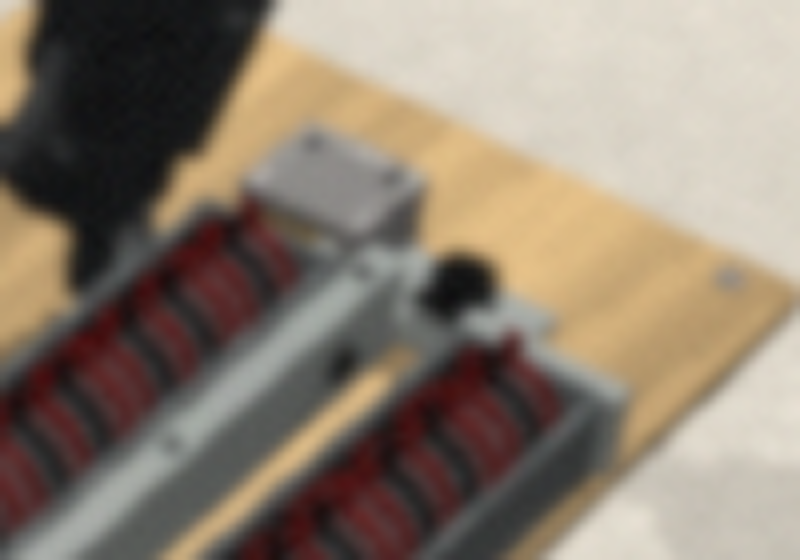

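Request:
arm_command(rows=[{"xyz":[0.0002,0.001,0],"delta_rot":[0,0,0.003],"gripper":0.0},{"xyz":[0,0,0],"delta_rot":[0,0,0],"gripper":0.0}])

```text
time: 15.8
tool_pos: [0.6147, 0.0918, 0.0195]
tcp_rot: [-2.448, -1.963, 0.007]
wrist_force: [-11.0, -0.4, 4.4]
width: -0.0
```

Request:
arm_command(rows=[{"xyz":[0.0001,0.001,0],"delta_rot":[0,0,0.003],"gripper":0.0},{"xyz":[0,0,0],"delta_rot":[0,0,0],"gripper":0.0}])

```text
time: 16.0
tool_pos: [0.6153, 0.0919, 0.0195]
tcp_rot: [-2.451, -1.959, 0.008]
wrist_force: [-11.4, 0.1, 7.3]
width: 0.0
```

Request:
arm_command(rows=[{"xyz":[0.0001,0.001,0],"delta_rot":[0,0,0.003],"gripper":0.0},{"xyz":[0,0,0],"delta_rot":[0,0,0],"gripper":0.0}])

```text
time: 16.2
tool_pos: [0.6162, 0.092, 0.0195]
tcp_rot: [-2.453, -1.955, 0.008]
wrist_force: [-12.1, 0.8, 6.9]
width: 0.001
```

Request:
arm_command(rows=[{"xyz":[0.0001,0.001,0],"delta_rot":[0,0,0.003],"gripper":0.0},{"xyz":[0,0,0],"delta_rot":[0,0,0],"gripper":0.0}])

```text
time: 16.4
tool_pos: [0.617, 0.092, 0.0195]
tcp_rot: [-2.456, -1.951, 0.008]
wrist_force: [-13.3, 1.2, 7.8]
width: -0.002
```

Request:
arm_command(rows=[{"xyz":[0.0001,0.001,0],"delta_rot":[0,0,0.002],"gripper":0.0},{"xyz":[0,0,0],"delta_rot":[0,0,0],"gripper":0.0}])

```text
time: 16.6
tool_pos: [0.6175, 0.092, 0.0195]
tcp_rot: [-2.457, -1.948, 0.009]
wrist_force: [-13.0, 1.2, 8.3]
width: -0.002
```

Run:
```python
from h import *
c=shot('scene','s12');i=cv2.imread('pics/s12.png')[190:260,350:450]
cv2.imwrite('pics/s12b.png',cv2.resize(cv2.convertScaleAbs(i,alpha=1.3,beta=10),None,fx=8,fy=8,interpolation=cv2.INTER_CUBIC))
s=bot.read_state();print(s['time'],s['tool_pos'],s['wrist_force'])
```

```text
16.65 [0.6174937  0.09200532 0.01948928] [-13.27834323   2.1184539    8.50963177]
```

View pics/s12b.png

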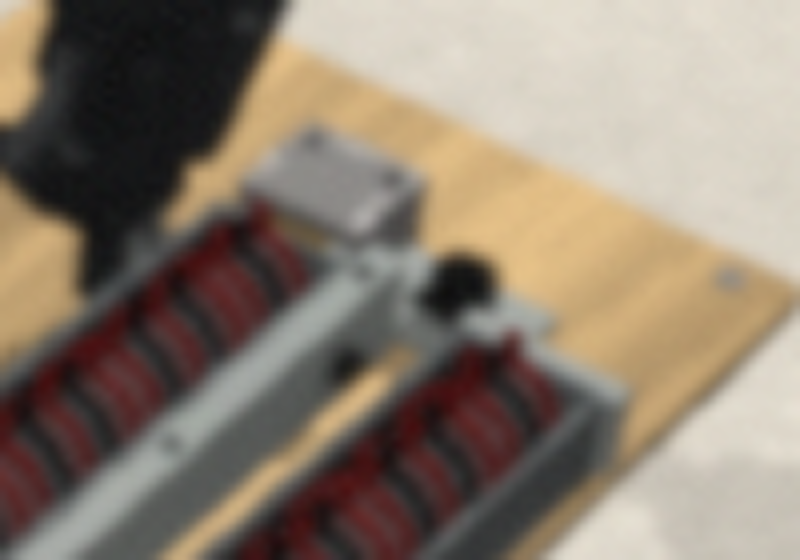

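Request:
arm_command(rows=[{"xyz":[0,0.0008,0],"delta_rot":[0,0,0.001],"gripper":0.0},{"xyz":[0,0,0],"delta_rot":[0,0,0],"gripper":0.0}])

```text
time: 16.85
tool_pos: [0.6178, 0.092, 0.0195]
tcp_rot: [-2.458, -1.946, 0.01]
wrist_force: [-15.5, 2.1, 9.6]
width: 0.001
```

Request:
arm_command(rows=[{"xyz":[0,0.0008,0],"delta_rot":[0,0,0.001],"gripper":0.0},{"xyz":[0,0,0],"delta_rot":[0,0,0],"gripper":0.0}])

```text
time: 17.05
tool_pos: [0.6178, 0.092, 0.0195]
tcp_rot: [-2.458, -1.944, 0.012]
wrist_force: [-17.3, 2.9, 11.4]
width: -0.0
```

Request:
arm_command(rows=[{"xyz":[0,-0.002,0],"delta_rot":[0,0,0],"gripper":0.0},{"xyz":[0,-0.002,0],"delta_rot":[0,0,0],"gripper":0.0},{"xyz":[0,0,0],"delta_rot":[0,0,0],"gripper":0.0}])

```text
time: 17.35
tool_pos: [0.6169, 0.092, 0.0195]
tcp_rot: [-2.461, -1.948, 0.005]
wrist_force: [-8.1, -0.5, 3.3]
width: -0.003
```

Request:
arm_command(rows=[{"xyz":[0,-0.001,0],"delta_rot":[0,0,0],"gripper":0.0},{"xyz":[0,0,0],"delta_rot":[0,0,0],"gripper":0.0}])

```text
time: 17.55
tool_pos: [0.6166, 0.092, 0.0195]
tcp_rot: [-2.462, -1.948, 0.004]
wrist_force: [-6.2, -0.5, 1.6]
width: 0.002
```

Request:
arm_command(rows=[{"xyz":[0,-0.001,0],"delta_rot":[0,0,0],"gripper":0.0},{"xyz":[0,0,0],"delta_rot":[0,0,0],"gripper":0.0}])

```text
time: 17.75
tool_pos: [0.616, 0.0921, 0.0195]
tcp_rot: [-2.463, -1.949, 0.003]
wrist_force: [-5.9, -0.9, 0.2]
width: 0.005
```

Request:
arm_command(rows=[{"xyz":[0,-0.01,0],"delta_rot":[0,0,0],"gripper":0.0},{"xyz":[0,-0.02,0],"delta_rot":[0,0,0],"gripper":0.0},{"xyz":[0,-0.02,-0.03],"delta_rot":[0,0,0],"gripper":0.0},{"xyz":[0,-0.02,-0.05],"delta_rot":[0,0,0],"gripper":0.0},{"xyz":[0,-0.02,-0.05],"delta_rot":[0,0,0],"gripper":0.0},{"xyz":[0,-0.03,-0.05],"delta_rot":[0,0,0],"gripper":0.0},{"xyz":[0,0,0],"delta_rot":[0,0,0],"gripper":0.0}])

```text
time: 18.45
tool_pos: [0.5107, 0.1202, 0.1941]
tcp_rot: [2.457, 1.947, 0.023]
wrist_force: [0.3, -0.3, 0.4]
width: -0.001
```

Run:
```python
from h import *
c=shot('top','t13');c=shot('wrist','w13') 
i=cv2.imread('pics/t13.png')[140:320,175:410]
cv2.imwrite('pics/t13b.png',cv2.resize(cv2.convertScaleAbs(i,alpha=1.5,beta=15),None,fx=3.33,fy=3.33,interpolation=cv2.INTER_CUBIC))
c=shot('scene','s13');i=cv2.imread('pics/s13.png')[190:290,320:440]
cv2.imwrite('pics/s13b.png',cv2.resize(cv2.convertScaleAbs(i,alpha=1.3,beta=10),None,fx=6,fy=6,interpolation=cv2.INTER_CUBIC))
s=bot.read_state();print(s['time'],s['tool_pos'],s['wrist_force'])
```

```text
18.6 [0.50796566 0.11855255 0.18626964] [ 1.14392024  0.18517262 -1.34569782]
```

View pics/t13b.png

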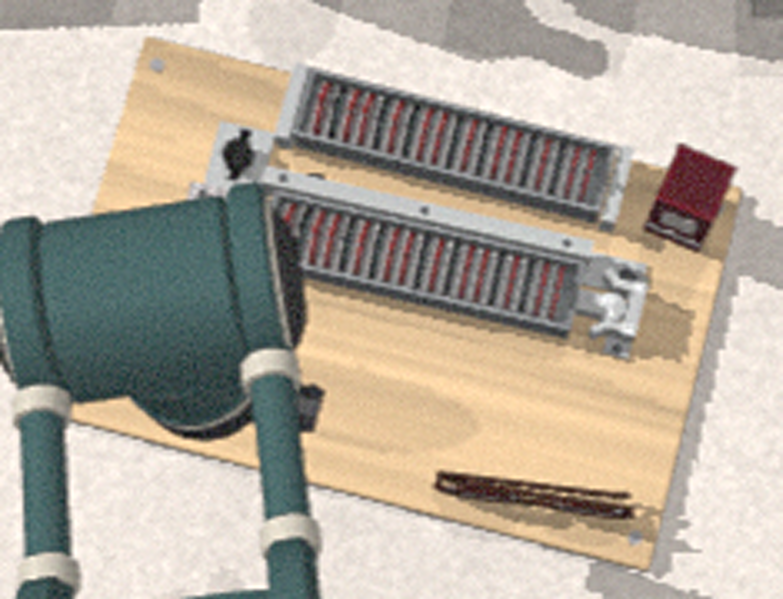

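View pics/s13b.png

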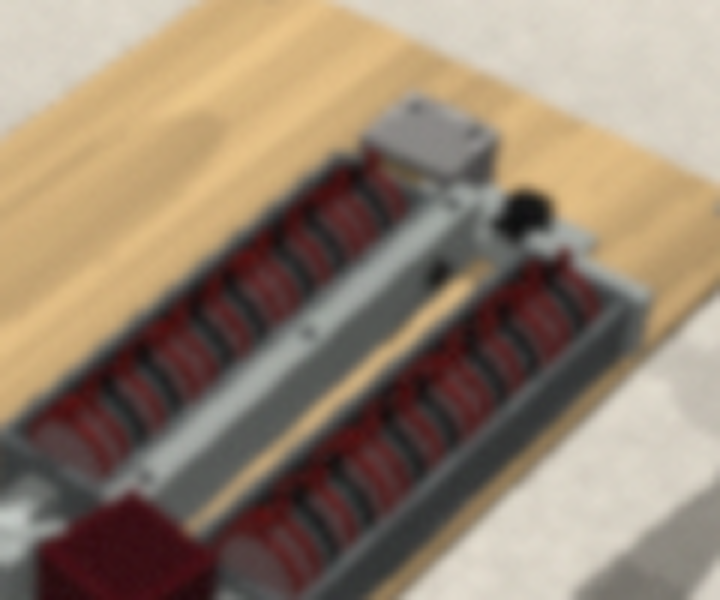

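View pics/w13.png

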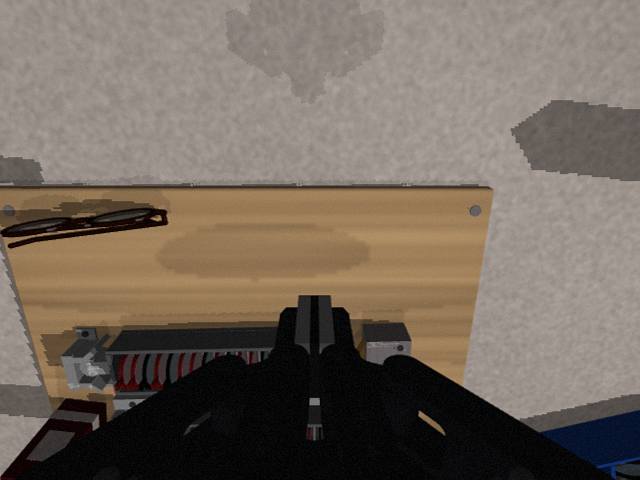

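Request:
arm_command(rows=[{"xyz":[0.01,0.04,0],"delta_rot":[0,0,0],"gripper":0.0},{"xyz":[0.01,0.04,0],"delta_rot":[0,0,0],"gripper":0.0},{"xyz":[0.01,0.04,0],"delta_rot":[0,0,0],"gripper":0.0},{"xyz":[0.01,0.04,0],"delta_rot":[0,0,0],"gripper":0.0},{"xyz":[0.01,0.04,0],"delta_rot":[0,0,0],"gripper":0.0},{"xyz":[0,0.03,0],"delta_rot":[0,0,0],"gripper":0.0},{"xyz":[0,0,0],"delta_rot":[0,0,0],"gripper":0.0},{"xyz":[0,0,0],"delta_rot":[0,0,0],"gripper":0.0}])

```text
time: 19.4
tool_pos: [0.742, 0.1134, 0.1817]
tcp_rot: [-2.462, -1.947, 0.006]
wrist_force: [-0.2, -0.1, -0.9]
width: 0.003
```

Run:
```python
from h import *
c=shot('wrist','w14') 
s=bot.read_state();print(s['time'],s['tool_pos'],s['wrist_force'])
```

```text
19.45 [0.74139786 0.11367723 0.18253984] [-0.34440369 -0.08535296  0.18353015]
```

View pics/w14.png

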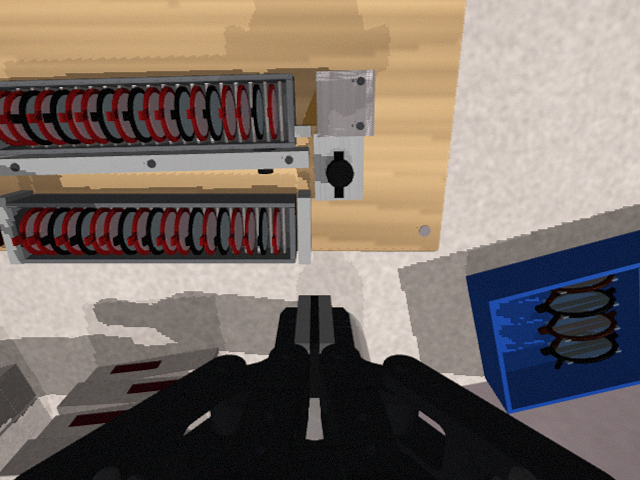

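Run:
```python
import cv2
i=cv2.imread('pics/w14.png')[60:180,240:390]
cv2.imwrite('pics/w14b.png',cv2.resize(cv2.convertScaleAbs(i,alpha=1.5,beta=20),None,fx=5,fy=5,interpolation=cv2.INTER_CUBIC))
```

```text
(no output)
```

View pics/w14b.png

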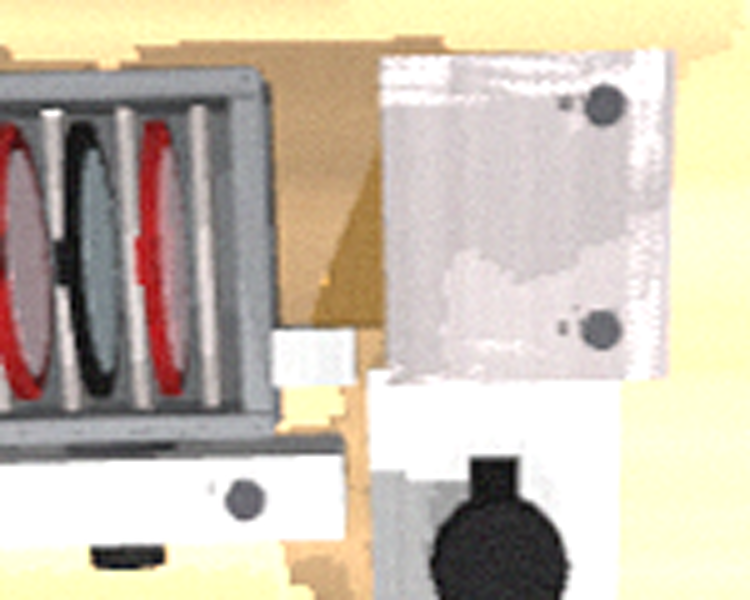

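Run:
```python
from h import *
print(bot.finish_job()); print(bot.read_state()['time'])
```

```text
the job is handed in; nothing more can be done
None
the job is handed in; nothing more can be done
```

The tray is back in its bay and held by the bolt, and I handed the job in at about 19.5 s; no verdict is reported.

**Insertion:** I gripped the tray across its 50 mm width and slid the tongue into the socket at about 0.41 rad to the board. It touched the end wall with a wrist force of about 10 N.

**Swing:** I then let go and pushed the lug end in with the closed fingers, over the bolt's ramp and the rubber buffer, until the tray stopped at the rail. The push peaked at about 17 N along the push direction, or about 21 N in all on the wrist. About 11 N of that was vertical, so the total passed the "about 20 N" guide for a moment, though the push itself did not.

**Checks:**
- The last wrist picture shows the bolt sprung fully out, with its flat back directly in front of the lug.
- The last top view shows the tray lying along the rail with the tongue in the socket, and the spectacles and carton on the board not visibly moved.
- The arm was clear, with about zero force on the wrist.
- I could not measure the holding force between bolt and buffer. From the buffer's stiffness it should be about 12 N.
- While backing the fingers away I still read about 6 N, which left it unclear whether the bolt had latched; the wrist picture then settled it.

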